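Clear the tuning station's drawer and lay the hammer in it

TASK

The reed block is standing in the way of the tuning station's half-open tool drawer. Slide the block sideways along the bench, without lifting it, until it stands inside the outline marked on the bench; then pull the drawer fully open and lay the hammer down gently, flat on the floor of the drawer's long compartment. Leave the drawer fully open, the block in its outline, and everything else where it is.

Things in the scene. Friction and masses are not known exactly. Their poses are not given: they have to be found in the camera images.
- station: grey metal tuning station, 330 wide (y), 220 deep (x), 90 high, fixed; on its top a meter housing, chrome push button and hinged reed seat (up to 140 high, over 60 behind the front). Origin: bottom of the middle of its front face, at bench level; x points into the station (away from the robot), y along the front, z up
- drawer (a joint): how far the station's tool drawer is out along the station's -x, in m: 0 shut, 0.16 fully open (stop), 0.08 to 0.10 at the start; it stays where left (2 N friction). Its front panel is 312 wide, 10 thick, top edge 78 above the bench (12 below the station's top), with a flat pull 90 wide standing 8 out of its outer face, 49 to 63 high
- drawer_floor (a point): point on the floor of the drawer's long compartment, moving with it, axes as the station's; 12 above the bench. Floor spans x -75 (inner face of the front panel) to +101 (uncovered to +75 when fully open, the rest is under the station's top) and y -115 (divider 45 high; small compartment of brass reeds beyond) to +115 (wall 54 high)
- reed_block: nickel-plated reed block, a slab 60 (x) by 90 (y) by 30 high with a clamp rib along y on its top, 18 thick (x), 74 long (y), from 30 to 58 high, which can be gripped from above; about 0.6 kg. Stands on the bench in front of the drawer. Origin: centre of its underside
- outline: dark rectangular outline marked on the bench to the left or right of the drawer, inner size 84 (x) by 114 (y), lines 4 wide, flat. Origin: its centre. The block stands in it with its long side along the outline's long side
- hammer: jeweller's hammer lying on its side on the bench, 180 long along its x axis: turned wooden handle with its axis 12 above the bench, brass cylindrical head of diameter 24, 60 long along y, at the +x end. Origin: on the underside, at mid-length (90 from either end); about 0.18 kg
- hammer_grip (a point): point on the axis of the hammer's handle, 30 towards the head from mid-length, near the balance point; the handle is 15 thick here. Axes as the hammer's
- hammer_head (a point): centre of the hammer's head, 78 from mid-length
- hammer_butt (a point): point on the handle's axis 12 from its free end, 78 from mid-length; the handle is 24 thick there
- end_plate: bystander: hexagonal rosewood end plate, 150 across flats, 8 thick, lying beside the station. Origin: centre of its underside
- jar: bystander: amber glass jar, diameter 56, 75 high. Origin: centre of its underside
- celluloid_button: bystander: tortoiseshell celluloid button, diameter 28, 16 high. Origin: centre of its underside
- screwdriver: bystander: screwdriver 170 long, lying along its x axis. Origin: near the middle of its underside
- brush: bystander: brush 170 long, lying along its x axis. Origin: near the middle of its underside
There are look-alikes about, which are no part of the job. What is shaped like the reed_block but blue is not meant. Of the things that look like the hammer, take the one that is nearest to the robot's base at the start.

How it is judged:
By the outcome, as a careful person would: the job done as asked, in the order asked, and still so for the second after the job is handed in, with the robot touching nothing.
It also fails if it takes over 69 s, if anything falls off the work surface, if the arm or the gripper's body presses on something with over 40 N, if the wrist force passes 120 N, or if a joint passes its speed limit or range.

ROBOT

A 7-joint arm with a two-finger parallel gripper is mounted at the origin on the work surface. World frame = base frame: x ahead of the robot, y to its left, z up, the work surface at z = 0. Lengths are in m, angles in degrees, forces in N, time in s.
With the tool pointing down it reaches from about 0.425 to 0.875 m from the base axis. Payload 8.4 kg.
Tool frame: the origin (TCP) lies midway between the tips of the shut fingers; the grasp point (between the pads) lies grip_depth behind it (grip_depth is the distance from the TCP to the grasp point, in m); z points along the fingers, y is the line along which they close (so a half turn about z gives the same grasp; the last joint's range is limited). The gripper opens to 85 mm and grips with 20 to 120 N. Pads are 22 mm wide; open, the fingers measure 114 mm over their backs; the gripper's body (76 mm by 85 mm) begins 54 mm behind the grasp point. The pads swing forward as they close: fully open they stand 13 mm farther back than shut.
Start: joints at [66.28, 19.091, 2.286, 83.961, -0.768, 76.965, -3.352], TCP at [0.201, -0.618, 0.231] pointing down, gripper open.
Joint ranges: [-147.57, 147.57], [-21.85, 119.76], [-74.77, 79.35], [14.55, 137.4], [-85.83, 265.84], [4.83, 119.75], [-152.11, 152.11]. Speed limits (degrees/s): [127.2, 127.2, 159.86, 159.86, 180, 180, 180].

INTERFACE

Orientations are given as [roll, pitch, yaw] about the fixed x, y, z axes, in that order (R = Rz(yaw) Ry(pitch) Rx(roll)).
In Python, from rig import get_obs, get_image, calibration, hand_in, grip_depth gives the robot as it stands.
- The arm moves only by the tool send_rows, never from a script. Its argument "steps" is a list of rows, each a list of 5 numbers: the shift along the tool's x, y, z normalised to -1 to 1, where 1 is 0.15 m, then the turn about the tool's z normalised to -1 to 1, where 1 is pi/2 rad, then the closure, from -1 (fully open) to 1 (shut). A call has 1 to 20 rows; each row is the pose to reach, as a shift and turn from the pose commanded when the call began, along the tool's axes at that moment; what a row does not reach only later rows make up. A row lasts 1/8 s, in which the tool goes at most 62.5 mm and 10.7 degrees, less where a joint would pass 70% of its speed; a pose out of reach is approached as far as the arm can. A call with a number of a shift or a turn outside -1 to 1 is refused whole. A call with a gripper value outside its range is refused whole. The fingers move at their own pace and stop on an object; the grip force is fixed at half the most. Time passes only in rows, so rows that repeat a pose let the fingers close. It gives the time, the measured TCP pose, the force, the opening and the grip force at its end, in the units of the state.
- get_obs(): the state, without advancing time (a new reading comes with each control period).
- get_image(name): name is "scene" or "side" or "wrist"; returns (picture, depth): 480x640x3 uint8, red, green, blue; 480x640 float32, m along the optical axis (not along the pixel's ray), 0 where there is no reading.
- calibration(name): a dict with "vertical_fov" (degrees; the focal length in pixels is half the picture's height over the tangent of half this angle, whatever the lens; pixels are square), "cx", "cy" (the principal point, pixels), "camera_from_world" (4x4, takes a point from world to camera coordinates). Camera axes: x right, y up, looking along -z (the intrinsics and any distortion apply to the point x, -y, -z); pixel columns grow to the right and rows downward; lengths in m; the calibration is good to about 2 mm. A picture is of the moment at which its call begins: read the wrist's pose just before it. calibration takes no time and is no camera call; for the wrist camera it gives the pose at the moment of the call.
- hand_in(): hands the job in; it is judged then, once.
The state is a dict: "time_s": time; "qpos": joint angles; "joint_vel": joint speeds; "joint_efforts": joint torques, N m; "tool_pos": TCP position; "tool_rot": TCP orientation; "ft_force": force on the tool from outside, world axes, zero at the start; "moment": the same for the moment, N m; "grip_width": finger opening in m; "grip_force": force on a finger pad.
Only numpy, scipy, OpenCV 4.12 (cv2) and the standard library are available. Lean on these libraries where they do the work, as an engineer would, in place of code of your own. Each camera call takes 0.05 s, during which the arm holds its last target. There are 200 camera calls.

## Working session

There is one attempt and no reset: what is moved stays moved. The work goes in short steps, Python scripts to look and compute and a tool call to move; the robot and the scene stay as the last step left them, time stands still between calls to the robot, and variables do not carry over. Pictures are saved under pics/ and viewed, at most 10 in all, crops included, and the job is handed in when it is done.

Besides the shell and the picture viewer there is one more tool, called after ">>>" as name(argument=value, ...) on one line, values as JSON. send_rows: Moves the arm, as the interface text tells. Scaled input: -1 to 1 covers 0.15 m each way for a shift and pi/2 rad each way for a turn. Its arguments: {"type":"object","properties":{"steps":{"type":"array"}},"required":["steps"]}

```bash
ls; mkdir -p pics; python3 - <<'E'
from rig import *
import cv2,numpy as np
print(get_obs(),grip_depth)
for n in ["scene","side"]:
    c=calibration(n);print(n,c)
    im,d=get_image(n);cv2.imwrite(f"pics/{n}0.png",im[:,:,::-1]);np.savez(f"pics/{n}0.npz",im=im,d=d)
    print((d==0).mean())
E
```

```text
pics
{'time_s': 0.0, 'qpos': array([66.28075459, 19.13146905,  2.28585022, 84.01132345, -0.76950824,
       76.96525798, -3.35096874]), 'joint_vel': array([-0.13673024, -0.02738494,  0.0002961 , -0.03069107,  0.099335  ,
       -0.04492221,  0.0997428 ]), 'joint_efforts': array([-1.39446154e-03, -6.58557272e+01,  1.36423599e+00, -4.05564702e+01,
        1.65935489e-02,  1.27431095e-02, -4.51166784e-06]), 'tool_pos': array([ 0.20107262, -0.61763745,  0.23042256]), 'tool_rot': array([-1.79907344e+02,  5.00702145e-03,  1.80337773e+01]), 'ft_force': array([-0.49164453,  0.91872018, -0.59258102]), 'moment': array([ 0.00085319, -0.02409941,  0.03145189]), 'grip_force': 0.0, 'grip_width': 0.0853479167154832} 0.0187
scene {'vertical_fov': 52.888013715120316, 'cx': 314.0784427482012, 'cy': 239.08463318855388, 'camera_from_world': array([[-0.73675689,  0.67589376,  0.01889185,  0.4417745 ],
       [-0.42098767, -0.48040248,  0.76940421,  0.18575226],
       [ 0.5291112 ,  0.55891062,  0.63848278, -1.56507366],
       [ 0.        ,  0.        ,  0.        ,  1.        ]])}
0.003984375
side {'vertical_fov': 50.63553903691327, 'cx': 320.5441089522157, 'cy': 233.55922505351847, 'camera_from_world': array([[-0.7954809 , -0.6059752 , -0.00204716,  0.41395919],
       [ 0.43604369, -0.57474637,  0.69248286, -0.29952737],
       [-0.42080404,  0.54996424,  0.72143142, -0.95282939],
       [ 0.        ,  0.        ,  0.        ,  1.        ]])}
0.0041015625
```

View pics/scene0.png

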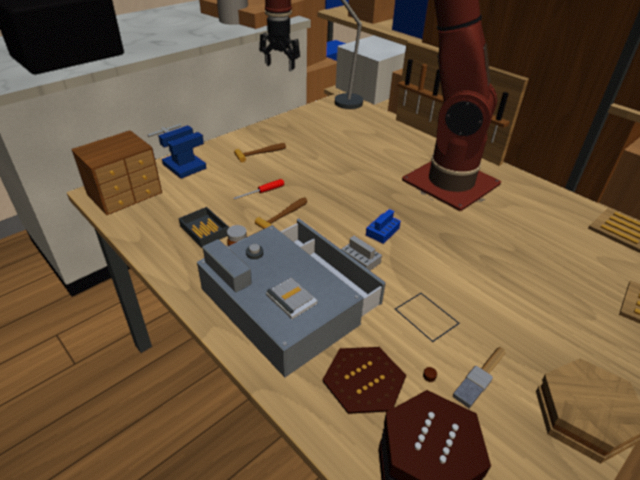

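View pics/side0.png

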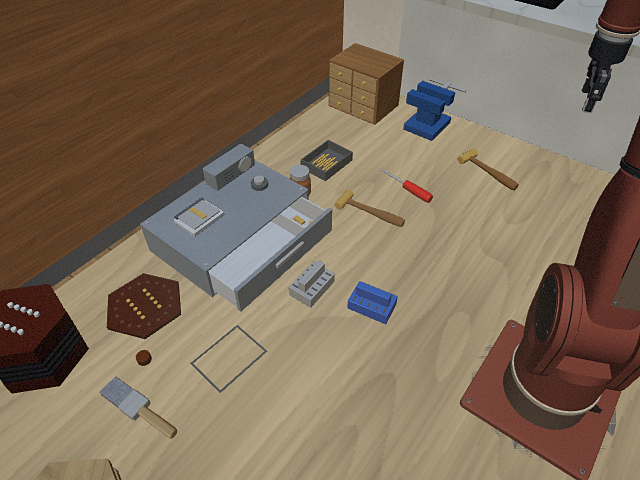

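The two overviews show:
- **Block:** the grey block is at about (312,283) in the side view. The blue one beside it is a decoy.
- **Outline:** at (228,358) in the side view.
- **Hammers:** at (370,208) and (487,168) in the side view.
- **Drawer:** half open.

I'll make a metric top-down map next.

```bash
cat > h.py <<'E'
import numpy as np,cv2
from rig import *
def shot(n):
    c=calibration(n);im,d=get_image(n);return im,d,c
def cloud(im,d,c):
    f=240/np.tan(np.radians(c["vertical_fov"]/2))
    v,u=np.mgrid[:480,:640]
    P=np.stack([(u-c["cx"])/f*d,-(v-c["cy"])/f*d,-d],-1)
    M=np.linalg.inv(c["camera_from_world"])
    W=P@M[:3,:3].T+M[:3,3]; W[d==0]=np.nan
    return W
def ortho(clouds,x0,x1,y0,y1,res=.001,zmax=.2):
    # image: up = +x, left = +y
    H=int((x1-x0)/res);Wd=int((y1-y0)/res);Z=np.full((H,Wd),-1.);C=np.zeros((H,Wd,3),np.uint8)
    for W,im in clouds:
        p=W.reshape(-1,3);c=im.reshape(-1,3)
        r=((x1-p[:,0])/res);q=((y1-p[:,1])/res)
        ok=np.isfinite(r)&(r>=0)&(r<H)&(q>=0)&(q<Wd)&(p[:,2]<zmax)
        o=np.where(ok)[0];o=o[np.argsort(p[o,2])]
        Z[r[o].astype(int),q[o].astype(int)]=p[o,2];C[r[o].astype(int),q[o].astype(int)]=c[o]
    return Z,C
E
python3 - <<'E'
from h import *
cl=[]
for n in["scene","side"]:
    z=np.load(f"pics/{n}0.npz");c=calibration(n);W=cloud(z["im"],z["d"],c);cl.append((W,z["im"]))
    m=(np.abs(W[...,2])<.015);print(n,np.nanmedian(W[m][:,2]),np.percentile(W[m][:,2],[5,95]))
    np.save(f"pics/{n}W.npy",W)
Ws=cl[1][0]
for uv in [(312,283),(372,300),(228,358),(370,208),(487,168),(345,200),(468,155),(400,222),(515,185),(420,190),(143,357),(300,172),(150,225),(210,262),(305,190),(244,300),(330,220)]:
    print(uv,Ws[uv[1],uv[0]].round(3))
Ws=cl[0][0]
print([Ws[v,u].round(3) for u,v in[(362,253),(383,226),(428,316),(290,212),(263,150)]])
E
```

```text
scene -0.0008679506266884296 [-0.00413312  0.00897634]
side 0.00035257923018833237 [-0.0027877   0.01163689]
(312, 283) [0.488 0.072 0.031]
(372, 300) [0.36  0.032 0.032]
(228, 358) [0.519 0.303 0.002]
(370, 208) [ 0.525 -0.212  0.018]
(487, 168) [ 0.358 -0.537  0.02 ]
(345, 200) [ 0.591 -0.196  0.022]
(468, 155) [ 0.424 -0.555  0.023]
(400, 222) [ 0.438 -0.213  0.021]
(515, 185) [ 0.27  -0.516  0.019]
(420, 190) [ 0.457 -0.343  0.024]
(143, 357) [nan nan nan]
(300, 172) [ 0.71  -0.163  0.076]
(150, 225) [0.851 0.197 0.088]
(210, 262) [0.662 0.194 0.091]
(305, 190) [ 0.647 -0.104  0.09 ]
(244, 300) [0.572 0.196 0.035]
(330, 220) [ 0.564 -0.095  0.045]
[array([0.502, 0.075, 0.034]), array([0.382, 0.04 , 0.039]), array([ 0.516,  0.302, -0.004]), array([ 0.507, -0.205,  0.01 ]), array([ 0.349, -0.534,  0.016])]
```

```bash
cat >> h.py <<'E'
def rect(P):
    r=cv2.minAreaRect(P[:,:2].astype(np.float32));return np.round(r[0],4),np.round(r[1],4),round(r[2],1)
def box(W,x0,x1,y0,y1,z0,z1):
    return (W[...,0]>x0)&(W[...,0]<x1)&(W[...,1]>y0)&(W[...,1]<y1)&(W[...,2]>z0)&(W[...,2]<z1)
E
python3 - <<'E'
from h import *
cl=[]
for n in["scene","side"]:
    im=np.load(f"pics/{n}0.npz")["im"];W=np.load(f"pics/{n}W.npy");cl.append((W,im));print(n)
    hsv=cv2.cvtColor(im,cv2.COLOR_RGB2HSV)
    t=W[box(W,.5,1,-.2,.35,.085,.094)];print(" station top",rect(t),len(t))
    t=W[box(W,.5,.7,-.25,.35,.068,.082)];
    print(" z68-82 x pct",np.percentile(t[:,0],[0,2,50,98]).round(3),rect(t))
    b=box(W,.42,.58,0.0,.16,.05,.066);print(" rib",rect(W[b]),W[b].mean(0).round(4),b.sum())
    b=box(W,.42,.58,0.0,.16,.012,.066);print(" block",rect(W[b]))
    g=hsv[...,2]
    o=box(W,.4,.64,.2,.42,-.01,.01)&(g<90);print(" outline",rect(W[o]),o.sum())
    h=box(W,.4,.64,-.27,-.13,.007,.04)&(hsv[...,1]>90);print(" hammer",rect(W[h]),W[h].mean(0).round(4),h.sum())
    hh=box(W,.555,.64,-.27,-.13,.012,.04)&(hsv[...,1]>90);print(" head",rect(W[hh]),W[hh].mean(0).round(4))
    for a in np.arange(.42,.62,.02):
        s=W[h&(abs(W[...,0]-a)<.01)];print("   ",a.round(2),s.mean(0).round(4) if len(s) else 0,s[:,2].max().round(4) if len(s) else 0)
Z,C=ortho(cl,.4,.9,-.28,.42,.001)
C=cv2.dilate(C,np.ones((2,2)));cv2.imwrite("pics/ortho.png",C[:,:,::-1])
E
```

```text
scene
 station top (array([0.7595, 0.0489]), array([0.3325, 0.2226]), 88.0) 7941
 z68-82 x pct [0.563 0.567 0.577 0.697] (array([0.6314, 0.0192]), array([0.1364, 0.3994]), 0.1)
 rib (array([0.5327, 0.0742]), array([0.1484, 0.0947]), 90.0) [0.5358 0.0657 0.0569] 335
 block (array([0.5227, 0.0799]), array([0.1596, 0.1146]), 90.0)
 outline (array([0.5204, 0.2993]), array([0.1216, 0.091 ]), 84.9) 47
 hammer (array([ 0.5256, -0.2048]), array([0.0503, 0.1827]), 87.8) [ 0.5351 -0.2086  0.0175] 377
 head (array([ 0.591 , -0.2127]), array([0.0573, 0.051 ]), 21.2) [ 0.5962 -0.2073  0.0189]
    0.42 0 0
    0.44 [ 0.4424 -0.2136  0.0171] 0.0226
    0.46 [ 0.4602 -0.2117  0.0183] 0.0245
    0.48 [ 0.4801 -0.2097  0.0183] 0.0256
    0.5 [ 0.4997 -0.2089  0.0175] 0.0252
    0.52 [ 0.5201 -0.2071  0.0163] 0.0224
    0.54 [ 0.5401 -0.2064  0.0156] 0.0227
    0.56 [ 0.5594 -0.2048  0.0148] 0.0202
    0.58 [ 0.5791 -0.2032  0.0154] 0.0201
    0.6 [ 0.6035 -0.2069  0.0214] 0.0275
side
 station top (array([0.7589, 0.0481]), array([0.3327, 0.2249]), 88.0) 7384
 z68-82 x pct [0.563 0.564 0.573 0.697] (array([0.6313, 0.0193]), array([0.137 , 0.3962]), 0.0)
 rib (array([0.5278, 0.0817]), array([0.1596, 0.0882]), 87.7) [0.5344 0.0731 0.0584] 632
 block (array([0.517, 0.082]), array([0.1598, 0.1104]), 87.9)
 outline (array([0.5427, 0.3287]), array([0.2234, 0.1381]), 72.0) 298
 hammer (array([ 0.526 , -0.2205]), array([0.1806, 0.0618]), 12.5) [ 0.5284 -0.2075  0.0182] 616
 head (array([ 0.5833, -0.206 ]), array([0.0567, 0.0627]), 4.7) [ 0.5913 -0.2028  0.0194]
    0.42 0 0
    0.44 [ 0.4414 -0.2157  0.0182] 0.0254
    0.46 [ 0.4603 -0.2126  0.019 ] 0.0281
    0.48 [ 0.48   -0.2118  0.0189] 0.0265
    0.5 [ 0.4993 -0.2103  0.0183] 0.0258
    0.52 [ 0.5195 -0.209   0.0171] 0.0225
    0.54 [ 0.5401 -0.2079  0.0165] 0.0227
    0.56 [ 0.5602 -0.2056  0.0162] 0.023
    0.58 [ 0.5824 -0.1995  0.0151] 0.023
    0.6 [ 0.5983 -0.2008  0.0197] 0.0269
```

View pics/ortho.png

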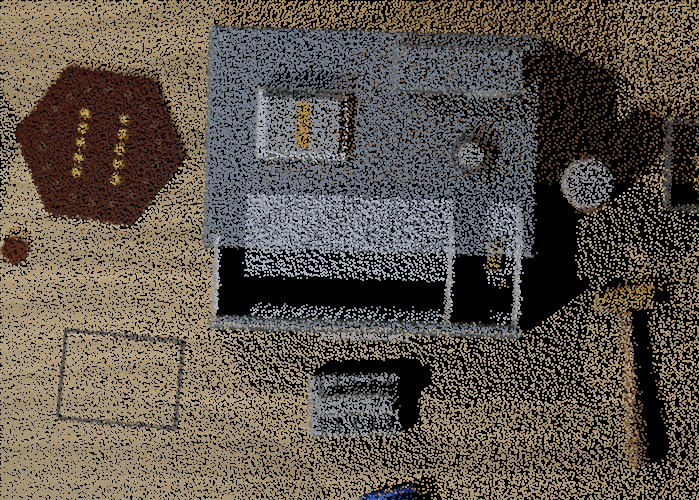

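The map at 1 mm per pixel (x = 0.9 − row, y = 0.42 − column) shows:
- **Block:** about (355,405).
- **Outline:** centre about (120,379), turned about −7°.
- **Drawer panel:** row ~325.
- **Divider:** column ~448.
- **Hammer:** the nearer one to the base is at columns 625–640.

I'll refine the fits and start moving above the block.

```bash
cat >> h.py <<'E'
def rel(target,yaw,frm=None):
    """normalised row [x,y,z,turn] from the current (or given) tool pose to world target/yaw"""
    o=get_obs();p=np.array(frm[0] if frm else o["tool_pos"]);y0=frm[1] if frm else o["tool_rot"][2]
    a=np.radians(y0);d=np.array(target)-p
    t=(yaw-y0+180)%360-180
    return np.round([(d[0]*np.cos(a)+d[1]*np.sin(a))/.15,(d[0]*np.sin(a)-d[1]*np.cos(a))/.15,-d[2]/.15,t/90],3)
E
python3 - <<'E'
from h import *
for n in["scene","side"]:
    im=np.load(f"pics/{n}0.npz")["im"];W=np.load(f"pics/{n}W.npy");print(n)
    b=box(W,.44,.545,0.0,.13,.05,.066);print(" rib",rect(W[b]),b.sum())
    b=box(W,.44,.545,0.0,.13,.01,.066);print(" block",rect(W[b]))
    b=box(W,.44,.545,0.0,.13,.026,.034);print(" slab top",rect(W[b]))
    g=im.astype(int).sum(-1)
    o=box(W,.45,.59,.22,.375,-.01,.01);med=np.median(g[o]);o&=(g<med*.68);print(" outline",rect(W[o]),o.sum())
    d=box(W,.54,.6,-.2,.35,.074,.082);print(" panel top",rect(W[d]))
    d=box(W,.54,.6,-.2,.35,.046,.066);print(" pull",np.percentile(W[d][:,0],[1,10,50]).round(4))
    d=box(W,.585,.64,-.2,.35,.04,.075);
    hh,e=np.histogram(W[d][:,1],np.arange(-.13,.23,.005));print([(round(e[i],3),hh[i]) for i in range(len(hh)) if hh[i]>10])
print(rel([.45,-.35,.25],88))
E
```

```text
scene
 rib (array([0.4969, 0.0678]), array([0.0228, 0.0746]), 1.8) 176
 block (array([0.4985, 0.0673]), array([0.0611, 0.0922]), 3.9)
 slab top (array([0.4985, 0.068 ]), array([0.0611, 0.0907]), 3.9)
 outline (array([0.5201, 0.2986]), array([0.1252, 0.0942]), 84.1) 178
 panel top (array([0.5745, 0.0557]), array([0.3098, 0.0133]), 87.9)
 pull [0.5723 0.5745 0.5795]
[(np.float64(-0.1), np.int64(53)), (np.float64(-0.095), np.int64(37)), (np.float64(-0.03), np.int64(48)), (np.float64(0.2), np.int64(21)), (np.float64(0.205), np.int64(134))]
side
 rib (array([0.4948, 0.0658]), array([0.0203, 0.0761]), 2.8) 278
 block (array([0.4948, 0.0663]), array([0.0613, 0.0917]), 2.2)
 slab top (array([0.4948, 0.0661]), array([0.0613, 0.0912]), 2.2)
 outline (array([0.5207, 0.3002]), array([0.1226, 0.0928]), 85.1) 326
 panel top (array([0.5728, 0.0552]), array([0.3109, 0.0139]), 88.3)
 pull [0.5592 0.5616 0.5683]
[(np.float64(-0.1), np.int64(129)), (np.float64(-0.095), np.int64(16)), (np.float64(-0.035), np.int64(21)), (np.float64(-0.03), np.int64(74)), (np.float64(0.2), np.int64(54)), (np.float64(0.205), np.int64(94))]
[ 2.13  -1.183 -0.13   0.777]
```

>>> send_rows(steps=[[0.2,-0.1,-0.2,0.1,-1],[0.5,-0.3,-0.2,0.2,-1],[0.8,-0.5,-0.2,0.3,-1],[1,-0.7,-0.2,0.4,-1],[1,-0.9,-0.2,0.5,-1],[1,-1,-0.2,0.6,-1],[1,-1,-0.2,0.7,-1],[1,-1,-0.2,0.78,-1]])

```text
time_s: 1.1
tool_pos: [0.2973, -0.4286, 0.2611]
tool_rot: [180.0, 0.0, -52.4]
ft_force: [1.1, 0.0, 0.3]
grip_width: 0.0856
grip_force: 0.0
```

```bash
sed -i 's|-d\[2\]/.15,t/90\]|-d[2]/.15,-t/90]|' h.py; python3 - <<'E'
from h import *
print(get_obs()["qpos"].round(1),rel([.42,-.15,.25],40),rel([.497,.067,.2],93,frm=([.37,-.3,.25],38)))
E
```

```text
[ 49.3   3.4   1.1  99.2  -0.1  77.5 -92. ] [-0.973 -1.781  0.074 -1.027] [ 2.174 -1.407  0.333 -0.611]
```

>>> send_rows(steps=[[-0.1,-0.2,0,-0.1,-1],[-0.2,-0.4,0,-0.2,-1],[-0.3,-0.6,0,-0.3,-1],[-0.4,-0.8,0,-0.4,-1],[-0.54,-1,0,-0.5,-1],[-0.54,-1,0,-0.6,-1],[-0.54,-1,0,-0.7,-1],[-0.54,-1,0,-0.8,-1],[-0.54,-1,0,-0.9,-1],[-0.54,-1,0,-1,-1]])

```text
time_s: 2.35
tool_pos: [0.366, -0.2729, 0.261]
tool_rot: [-180.0, 0.0, 38.1]
ft_force: [-0.6, 0.8, 0.2]
grip_width: 0.0851
grip_force: 0.0
```

```bash
python3 - <<'E'
from h import *
o=get_obs();print(o["tool_pos"],o["tool_rot"],o["qpos"].round(1),rel([.48,.067,.2],93))
E
```

```text
[ 0.36599568 -0.27286232  0.26102665] [-1.79966720e+02  1.01356782e-02  3.81322862e+01] [ 38.7  -4.   -7.1 106.5  -0.5  77.5 -20.2] [ 1.997 -1.313  0.407 -0.61 ]
```

>>> send_rows(steps=[[0.2,-0.13,0.04,-0.1,-1],[0.4,-0.26,0.08,-0.2,-1],[0.6,-0.4,0.12,-0.3,-1],[0.8,-0.53,0.16,-0.4,-1],[1,-0.66,0.2,-0.5,-0.1],[1,-0.66,0.2,-0.61,-0.1],[1,-0.66,0.2,-0.61,-0.1]])

```text
time_s: 3.22
tool_pos: [0.4238, -0.1025, 0.2311]
tool_rot: [-180.0, -0.0, 92.7]
ft_force: [0.5, -0.2, 0.3]
grip_width: 0.047
grip_force: 0.0
```

```bash
python3 - <<'E'
from h import *
o=get_obs();print(o["tool_pos"],o["tool_rot"],o["grip_width"],rel([.48,.067,.2],93))
E
```

```text
[ 0.42376884 -0.10253954  0.2310607 ] [-1.79965615e+02 -3.21763949e-03  9.27185972e+01] 0.046973272035764964 [ 1.111  0.428  0.207 -0.003]
```

>>> send_rows(steps=[[0.25,0.08,0.05,0,-0.1],[0.5,0.16,0.1,0,-0.1],[0.75,0.24,0.15,0,-0.1],[1,0.3,0.2,0,-0.1],[1,0.3,0.2,0,-0.1],[1,0.3,0.2,0,-0.1]])

```text
time_s: 3.98
tool_pos: [0.4617, 0.0481, 0.2013]
tool_rot: [-180.0, 0.0, 92.5]
ft_force: [-0.2, -0.1, 0.5]
grip_width: 0.0473
grip_force: 0.0
```

```bash
python3 - <<'E'
from h import *
o=get_obs();c=calibration("wrist");im,d=get_image("wrist");W=cloud(im,d,c)
cv2.imwrite("pics/w1.png",im[:,:,::-1])
print(o["tool_pos"],o["tool_rot"],o["grip_width"])
print("cam at",np.linalg.inv(c["camera_from_world"])[:3,3])
for z in[(.05,.066),(.026,.034)]:
    b=box(W,.44,.545,0.0,.13,*z);print(rect(W[b]),b.sum(),np.median(W[b],0))
b=box(W,.4,.46,-.1,.15,-.02,.02);print(np.median(W[b][:,2]))
d=box(W,.54,.6,-.2,.35,.074,.082);print(" panel top",rect(W[d]))
d=box(W,.54,.6,-.2,.35,.046,.066);print(np.percentile(W[d][:,0],[1,10,50]).round(4))
E
```

```text
[0.46168981 0.04814744 0.20127732] [-1.79979435e+02  1.90822084e-02  9.25333345e+01] 0.04726477910772392
cam at [0.45804347 0.11765594 0.34335921]
(array([0.4956, 0.0653]), array([0.0184, 0.0734]), 1.5) 2897 [0.49499897 0.0673866  0.05739389]
(array([0.4956, 0.0649]), array([0.0602, 0.0901]), 1.5) 6509 [0.48559847 0.07024097 0.02960159]
-0.0003684617403965085
 panel top (array([0.5736, 0.0695]), array([0.2302, 0.0112]), 88.0)
[0.5596 0.5612 0.5675]
```

View pics/w1.png

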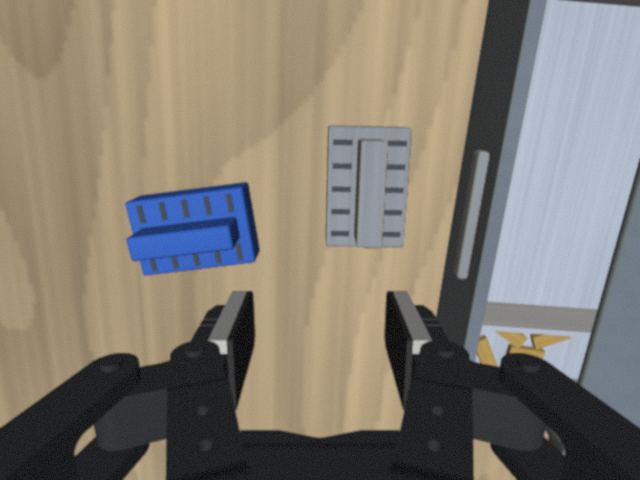

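The wrist view puts the rib at (370,193), and the grey block fits at (0.4956, 0.065) with yaw 1.5°. The pull bar at (472,215) is clear of the partly opened fingers. Next I descend onto the rib.

```bash
python3 - <<'E'
from h import *
print(rel([.4956,.065,.0355],91.5))
E
```

```text
[0.105 0.231 1.106 0.011]
```

>>> send_rows(steps=[[0.06,0.12,0.1,0.011,-0.1],[0.105,0.231,0.2,0.011,-0.1],[0.105,0.231,0.4,0.011,-0.1],[0.105,0.231,0.6,0.011,-0.1],[0.105,0.231,0.8,0.011,-0.1],[0.105,0.231,0.9,0.011,-0.1],[0.105,0.231,0.9,0.011,-0.1]])

```text
time_s: 4.9
tool_pos: [0.4952, 0.0658, 0.0659]
tool_rot: [-179.9, 0.0, 91.6]
ft_force: [-0.8, -0.2, -0.1]
grip_width: 0.0467
grip_force: 0.0
```

```bash
python3 - <<'E'
from h import *
o=get_obs();print(o["tool_pos"],o["tool_rot"],o["ft_force"],rel([.4956,.065,.0355],91.5))
E
```

```text
[0.49522454 0.0657623  0.06592305] [-1.79918980e+02  7.94603007e-03  9.16476795e+01] [-0.75879094 -0.23985798 -0.06694325] [-0.005  0.002  0.203  0.002]
```

>>> send_rows(steps=[[0,0,0.1,0,-0.1],[0,0,0.2,0,-0.1],[0,0,0.2,0,0.3],[0,0,0.2,0,0.6],[0,0,0.2,0,1],[0,0,0.2,0,1],[0,0,0.2,0,1]])

```text
time_s: 5.78
tool_pos: [0.4958, 0.0667, 0.0365]
tool_rot: [180.0, -0.0, 91.8]
ft_force: [0.1, 0.7, -1.0]
grip_width: 0.0165
grip_force: 58.9
```

```bash
python3 - <<'E'
from h import *
o=get_obs();print(o["tool_pos"],o["tool_rot"],o["ft_force"],o["grip_width"])
# block centre relative to the tool now -> target
print(rel([.5204,.2995,o["tool_pos"][2]],o["tool_rot"][2]-1.5-5.3+0))
E
```

```text
[0.49575132 0.06670186 0.03654191] [ 1.79976710e+02 -7.07130622e-03  9.17502740e+01] [ 0.05411966  0.73246939 -0.98439599] 0.01646338672886205
[ 1.546  0.212 -0.     0.076]
```

>>> send_rows(steps=[[0.04,0,0,0,1],[0.1,0.01,0,0,1],[0.18,0.02,0,0.01,1],[0.26,0.03,0,0.01,1],[0.34,0.04,0,0.02,1],[0.42,0.05,0,0.02,1],[0.5,0.06,0,0.03,1],[0.58,0.07,0,0.03,1],[0.66,0.08,0,0.04,1],[0.74,0.1,0,0.04,1],[0.82,0.11,0,0.05,1],[0.9,0.125,0,0.05,1],[0.96,0.135,0,0.05,1],[1,0.14,0,0.05,1],[1,0.14,0,0.05,1]])

```text
time_s: 7.65
tool_pos: [0.5121, 0.2187, 0.0366]
tool_rot: [180.0, -0.1, 87.3]
ft_force: [0.8, 1.5, 2.6]
grip_width: 0.0168
grip_force: 59.6
```

```bash
python3 - <<'E'
from h import *
o=get_obs();print(o["tool_pos"],o["tool_rot"],o["ft_force"],o["grip_width"],o["grip_force"])
print(rel([.5204,.301,.0365],85))
E
```

```text
[0.51212248 0.21865364 0.03656093] [ 1.79969881e+02 -8.30031154e-02  8.73278376e+01] [0.76422381 1.52187112 2.63663809] 0.01678431919103738 59.61256563663483
[0.551 0.03  0.    0.026]
```

>>> send_rows(steps=[[0.05,0,0,0,1],[0.12,0.01,0,0.01,1],[0.2,0.01,0,0.01,1],[0.28,0.02,0,0.02,1],[0.36,0.02,0,0.02,1],[0.44,0.03,0,0.025,1],[0.5,0.03,0,0.025,1],[0.54,0.03,0,0.025,1],[0.55,0.03,0,0.025,1],[0.55,0.03,0,0.025,1],[0.55,0.03,0,0.025,1]])

```text
time_s: 9.02
tool_pos: [0.5206, 0.2992, 0.0366]
tool_rot: [180.0, 0.0, 85.0]
ft_force: [-0.5, -4.9, 5.8]
grip_width: 0.0168
grip_force: 60.1
```

```bash
python3 - <<'E'
from h import *
o=get_obs();print(o["tool_pos"],o["tool_rot"],o["ft_force"])
im,d,c=shot("side");W=cloud(im,d,c);b=box(W,.45,.6,.22,.38,.02,.034)
cv2.imwrite("pics/s1.png",cv2.resize(im[250:450,150:350,::-1],None,fx=3,fy=3))
b2=W[b];print(rect(b2))
E
```

```text
[0.52061838 0.29919039 0.03657837] [1.79988447e+02 1.09355737e-02 8.49931215e+01] [-0.53946912 -4.92511668  5.80247775]
(array([0.5189, 0.2984]), array([0.0904, 0.0621]), 84.7)
```

View pics/s1.png

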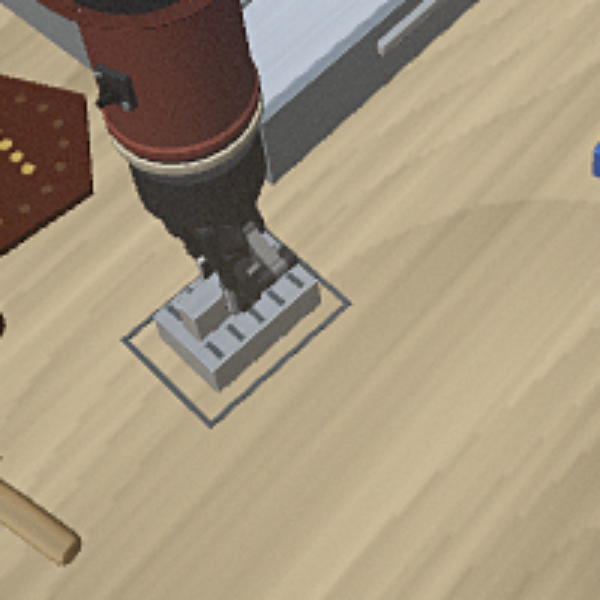

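The side crop shows the block well inside its outline, with about 10 mm of margin on each side. I'll release, rise, and go to the drawer panel.

>>> send_rows(steps=[[0,0,0,0,0.5],[0,0,0,0,-0.1],[0,0,0,0,-0.1],[0,0,-0.1,0,-0.1],[0,0,-0.3,0,-0.1],[0,0,-0.6,0,-0.1],[-0.2,0,-0.9,0,-0.1],[-0.5,0.1,-1,0,-0.1],[-0.8,0.2,-1,-0.02,-0.1],[-0.96,0.25,-1,-0.03,-0.1],[-0.96,0.25,-1,-0.03,-0.1],[-0.96,0.25,-1,-0.03,-0.1]])

```text
time_s: 10.58
tool_pos: [0.5451, 0.1538, 0.1871]
tool_rot: [180.0, -0.1, 87.7]
ft_force: [-0.2, 0.6, 0.3]
grip_width: 0.0468
grip_force: 0.0
```

```bash
python3 - <<'E'
from h import *
o=get_obs();print(o["tool_pos"],o["tool_rot"],o["ft_force"])
im,d,c=shot("wrist");W=cloud(im,d,c)
b=box(W,.45,.6,.22,.38,.022,.036);print("block",rect(W[b]),b.sum())
g=im.astype(int).sum(-1);q=box(W,.44,.6,.22,.385,-.01,.01);q&=g<np.median(g[q])*.68;print("outline",rect(W[q]),q.sum())
p=W[box(W,.55,.6,.09,.22,.074,.082)];print("panel",rect(p))
for n in ["x"]:
  print(rel([.576,.1355,.052],88))
cv2.imwrite("pics/w2.png",im[:,:,::-1])
E
```

```text
[0.54505391 0.15384986 0.18707156] [ 1.79965434e+02 -5.02247978e-02  8.77439552e+01] [-0.23667085  0.60763514  0.27385505]
block (array([0.5176, 0.2734]), array([0.0428, 0.0601]), 85.8) 4710
outline (array([0.5185, 0.2711]), array([0.0631, 0.0914]), 84.6) 1388
panel (array([0.5767, 0.1495]), array([0.1192, 0.0103]), 88.2)
[-0.117  0.212  0.899 -0.002]
```

>>> send_rows(steps=[[-0.05,0.1,0.1,0,-0.1],[-0.117,0.212,0.25,0,-0.1],[-0.117,0.212,0.45,0,-0.1],[-0.117,0.212,0.6,0,-0.1],[-0.117,0.212,0.75,0,-0.1],[-0.117,0.212,0.85,0,-0.1],[-0.117,0.212,0.9,0,-0.1],[-0.117,0.212,0.9,0,0.3],[-0.117,0.212,0.9,0,0.7],[-0.117,0.212,0.9,0,1],[-0.117,0.212,0.9,0,1],[-0.117,0.212,0.9,0,1]])

```text
time_s: 12.12
tool_pos: [0.577, 0.134, 0.0523]
tool_rot: [179.9, -0.0, 87.7]
ft_force: [-0.3, -0.4, 6.1]
grip_width: 0.0091
grip_force: 60.4
```

```bash
python3 - <<'E'
from h import *
o=get_obs();print(o["tool_pos"],o["tool_rot"],o["ft_force"],o["grip_width"],o["grip_force"])
im,d,c=shot("side");W=cloud(im,d,c)
p=W[box(W,.54,.6,-.12,.1,.074,.082)];print("panel",rect(p))
p=W[box(W,.63,.9,-.2,.3,.085,.094)];print("station",rect(p))
E
```

```text
[0.57704637 0.13397646 0.05229355] [ 1.79901504e+02 -1.66736618e-02  8.77046801e+01] [-0.34574199 -0.40840689  6.07728724] 0.00909454595674039 60.36449432373047
panel (array([ 0.5707, -0.0082]), array([0.1837, 0.0126]), 88.5)
station (array([0.7594, 0.0484]), array([0.3324, 0.2261]), 88.2)
```

>>> send_rows(steps=[[0,-0.03,0,0,1],[0,-0.08,0,0,1],[0,-0.13,0,0,1],[0,-0.18,0,0,1],[0,-0.23,0,0,1],[0,-0.28,0,0,1],[0,-0.33,0,0,1],[0,-0.38,0,0,1],[0,-0.42,0,0,1],[0,-0.45,0,0,1],[0,-0.48,0,0,1],[0,-0.5,0,0,1],[0,-0.5,0,0,1],[0,-0.5,0,0,1]])

```text
time_s: 13.92
tool_pos: [0.5018, 0.1364, 0.0522]
tool_rot: [179.9, 0.0, 87.7]
ft_force: [-1.5, -2.9, 10.0]
grip_width: 0.009
grip_force: 61.1
```

>>> send_rows(steps=[[0,-0.01,0,0,1],[0,-0.02,0,0,1],[0,-0.025,0,0,1],[0,-0.03,0,0,1],[0,-0.03,0,0,1]])

```text
time_s: 14.55
tool_pos: [0.4978, 0.1365, 0.0522]
tool_rot: [179.9, 0.0, 87.7]
ft_force: [2.3, -3.5, 7.3]
grip_width: 0.0091
grip_force: 60.8
```

>>> send_rows(steps=[[0,-0.007,0,0,1],[0,-0.014,0,0,1],[0,-0.02,0,0,1],[0,-0.02,0,0,1]])

```text
time_s: 15.05
tool_pos: [0.4978, 0.1366, 0.0523]
tool_rot: [179.6, -0.1, 87.6]
ft_force: [17.3, -1.2, -8.7]
grip_width: 0.0087
grip_force: 58.9
```

The drawer is at its stop. I'll ease off the force, release, and rise.

>>> send_rows(steps=[[0,0.01,0,0,1],[0,0.015,0,0,1],[0,0.015,0,0,0.5],[0,0.015,0,0,0.1],[0,0.015,0,0,0.1],[0,0.015,-0.1,0,0.1],[0,0.015,-0.3,0,0.1],[0,0.015,-0.6,0,0.1],[-0.2,-0.05,-0.9,0,0],[-0.5,-0.1,-1,0,-0.1],[-0.8,-0.1,-1,0,-0.1],[-1,-0.1,-1,0,-0.1],[-1,-0.1,-1,0,-0.1]])

```text
time_s: 16.68
tool_pos: [0.4727, -0.0144, 0.2023]
tool_rot: [180.0, 0.0, 87.5]
ft_force: [0.2, 1.0, -0.1]
grip_width: 0.0471
grip_force: 0.0
```

```bash
python3 - <<'E'
from h import *
o=get_obs();print(o["tool_pos"],o["tool_rot"],o["ft_force"],o["qpos"].round(1))
im,d,c=shot("wrist");W=cloud(im,d,c)
cv2.imwrite("pics/w3.png",im[:,:,::-1])
p=W[box(W,.46,.53,-.15,.3,.074,.082)];print("panel",rect(p))
f=W[box(W,.48,.68,-.12,.25,.006,.018)];print("floor",rect(f))
dv=W[box(W,.51,.62,-.06,.02,.035,.05)];print("divider",rect(dv))
wl=W[box(W,.51,.62,.15,.25,.045,.06)];print("wall",rect(wl) if len(wl)>4 else 0)
im,d,c=shot("side");W=cloud(im,d,c)
p=W[box(W,.46,.53,-.15,.3,.074,.082)];print("side panel",rect(p))
b=box(W,.45,.6,.22,.38,.022,.036);print("block",rect(W[b]),b.sum())
print(rel([.545,-.207,.15],4))
E
```

```text
[ 0.47273518 -0.01444943  0.20231143] [1.79950396e+02 2.46846009e-02 8.74703077e+01] [ 0.20386846  1.04667803 -0.13335847] [ 18.6   0.6 -22.2 109.    0.3  70.4  -6.3]
panel (array([0.493 , 0.0079]), array([0.2154, 0.0101]), 88.3)
floor (array([0.5895, 0.015 ]), array([0.2245, 0.1718]), 88.0)
divider (array([ 0.565 , -0.0275]), array([0.0013, 0.11  ]), 88.2)
wall 0
side panel (array([0.4935, 0.0569]), array([0.3119, 0.0129]), 88.3)
block (array([0.5193, 0.2981]), array([0.0909, 0.0629]), 84.8) 816
[-1.282  0.532  0.347  0.93 ]
```

View pics/w3.png

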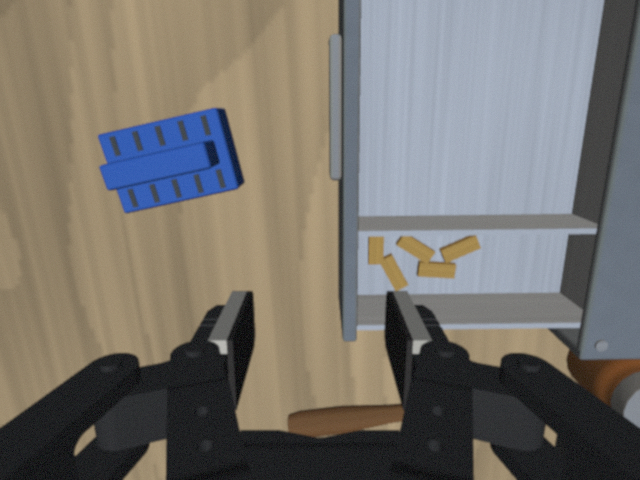

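The wrist view shows the drawer fully open, with the divider at row ~222 and the hammer handle at (345,420). I'm moving to the hammer, turning as I go.

>>> send_rows(steps=[[-0.2,0,0,0.1,-0.1],[-0.4,0,0,0.2,-0.1],[-0.6,0,0,0.3,-0.1],[-0.8,0,0,0.4,-0.1],[-1,0,0,0.5,-0.1],[-1,0,0,0.6,-0.1],[-1,0,0,0.7,-0.1],[-1,0,0,0.8,-0.1],[-1,0,0,0.9,-0.1],[-1,0,0,0.93,-0.1],[-1,0,0,0.93,-0.1]])

```text
time_s: 18.15
tool_pos: [0.4674, -0.1607, 0.2016]
tool_rot: [-180.0, -0.0, 4.1]
ft_force: [0.4, -0.2, 0.9]
grip_width: 0.0466
grip_force: 0.0
```

```bash
python3 - <<'E'
from h import *
o=get_obs();print(o["tool_pos"],o["tool_rot"],o["qpos"].round(1),rel([.48,-.207,.2],4))
E
```

```text
[ 0.46736265 -0.16070142  0.20161483] [-1.79977881e+02 -1.88199207e-02  4.13979724e+00] [ 25.9   2.8 -12.4 106.9   0.6  70.4 -72.5] [0.062 0.314 0.011 0.002]
```

>>> send_rows(steps=[[0.03,0.15,0,0,-0.1],[0.06,0.31,0,0,-0.1],[0.06,0.31,0,0,-0.1],[0.06,0.31,0,0,-0.1]])

```text
time_s: 18.65
tool_pos: [0.4791, -0.2083, 0.2011]
tool_rot: [-180.0, 0.0, 4.0]
ft_force: [0.5, 0.3, -0.7]
grip_width: 0.047
grip_force: 0.0
```

```bash
python3 - <<'E'
from h import *
o=get_obs();print(o["tool_pos"],o["tool_rot"])
im,d,c=shot("wrist");W=cloud(im,d,c)
cv2.imwrite("pics/w4.png",im[:,:,::-1])
s=cv2.cvtColor(im,cv2.COLOR_RGB2HSV)
h=box(W,.4,.65,-.27,-.13,.011,.04);n,lab,st,ce=cv2.connectedComponentsWithStats(h.astype(np.uint8));k=1+st[1:,4].argmax();h=lab==k
P=W[h];print(rect(P),h.sum())
x=[]
for a in np.arange(.43,.64,.01):
    q=P[abs(P[:,0]-a)<.004]
    if len(q)>5:
        ym=(q[:,1].min()+q[:,1].max())/2;x.append((a,ym,np.ptp(q[:,1]),q[:,2].max()));print(np.round(x[-1],4))
x=np.array(x);m=(x[:,2]<.03);f=np.polyfit(x[m,0],x[m,1],1);print("yaw",np.degrees(np.arctan(f[0])),f, "grip y at .55",np.polyval(f,.55))
print("x ends",P[:,0].min(),P[:,0].max())
E
```

```text
[ 0.47908362 -0.20826599  0.20105463] [-1.79966552e+02  2.48838758e-02  3.95829486e+00]
(array([ 0.5239, -0.2132]), array([0.1795, 0.0599]), 5.3) 8134
[ 0.44   -0.2209  0.0229  0.0244]
[ 0.45   -0.2199  0.0239  0.0249]
[ 0.46   -0.2191  0.0237  0.0245]
[ 0.47   -0.2183  0.0235  0.0249]
[ 0.48   -0.2172  0.0241  0.0251]
[ 0.49   -0.2169  0.0233  0.0248]
[ 0.5    -0.2155  0.0209  0.0234]
[ 0.51   -0.2147  0.0194  0.0229]
[ 0.52   -0.2139  0.0179  0.0225]
[ 0.53   -0.2131  0.0165  0.022 ]
[ 0.54   -0.2119  0.0155  0.0206]
[ 0.55   -0.2108  0.0146  0.0207]
[ 0.56   -0.21    0.0146  0.0208]
[ 0.57   -0.2089  0.0137  0.0199]
[ 0.58   -0.2078  0.0143  0.0199]
[ 0.59   -0.2067  0.0597  0.0245]
[ 0.6    -0.2061  0.0605  0.0255]
[ 0.61   -0.2052  0.0595  0.0242]
yaw 5.267565736677845 [ 0.09219627 -0.26161729] grip y at .55 -0.21090934511683754
x ends 0.4341454819778797 0.6155180199811525
```

View pics/w4.png

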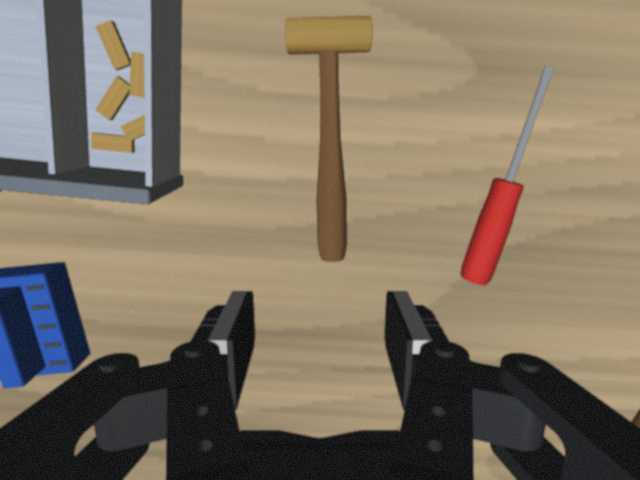

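The hammer is clear in the wrist view: head at (328,35), handle down to (332,255). It fits at centre (0.5239, −0.2132) with yaw 5.3°.

```bash
python3 - <<'E'
from h import *
print(rel([.5538,-.2105,.055],5.3))
E
```

```text
[ 0.495  0.053  0.974 -0.014]
```

>>> send_rows(steps=[[0.2,0.03,0.1,-0.01,-0.1],[0.4,0.05,0.25,-0.014,-0.1],[0.495,0.053,0.45,-0.014,-0.1],[0.495,0.053,0.65,-0.014,-0.1],[0.495,0.053,0.85,-0.014,-0.1],[0.495,0.053,0.97,-0.014,-0.1],[0.495,0.053,0.97,-0.014,-0.1],[0.495,0.053,0.97,-0.014,-0.1]])

```text
time_s: 19.7
tool_pos: [0.5545, -0.2107, 0.0571]
tool_rot: [180.0, -0.1, 5.3]
ft_force: [0.9, -0.8, 0.0]
grip_width: 0.0468
grip_force: 0.0
```

```bash
python3 - <<'E'
from h import *
o=get_obs();print(o["tool_pos"],o["tool_rot"],rel([.5538,-.2105,.005],5.3))
E
```

```text
[ 0.55448113 -0.21072582  0.05706164] [ 1.79964984e+02 -8.84203238e-02  5.25929781e+00] [-0.004 -0.002  0.347 -0.   ]
```

>>> send_rows(steps=[[0,0,0.1,0,-0.1],[0,0,0.2,0,-0.1],[0,0,0.3,0,-0.1],[0,0,0.34,0,-0.1],[0,0,0.34,0,0.2],[0,0,0.34,0,0.5],[0,0,0.34,0,1],[0,0,0.34,0,1],[0,0,0.34,0,1],[0,0,0.34,0,1]])

```text
time_s: 20.95
tool_pos: [0.5542, -0.2107, 0.0055]
tool_rot: [180.0, -0.1, 5.3]
ft_force: [-0.8, 0.5, 5.4]
grip_width: 0.0128
grip_force: 59.2
```

>>> send_rows(steps=[[0,0,-0.05,0,1],[0,0,-0.15,0,1],[0,0,-0.3,0,1],[0,0,-0.5,0,1],[0,0,-0.7,0,1],[0,0,-0.9,0,1],[0,0,-1,0,1],[0,0,-1,0,1]])

```text
time_s: 21.95
tool_pos: [0.5542, -0.2107, 0.1559]
tool_rot: [180.0, -0.1, 5.3]
ft_force: [-0.4, -0.2, -2.4]
grip_width: 0.0129
grip_force: 58.8
```

```bash
python3 - <<'E'
from h import *
o=get_obs();print(o["tool_pos"],o["tool_rot"],o["ft_force"],o["grip_width"],o["moment"],rel([.49,-.08,.2],46.5))
E
```

```text
[ 0.55417709 -0.21071334  0.15588606] [ 1.79951886e+02 -9.88495682e-02  5.25486502e+00] [-0.42865017 -0.24434644 -2.40300209] 0.012909044764751633 [-0.03376512 -0.01926987  0.00365301] [-0.346 -0.907 -0.294 -0.458]
```

>>> send_rows(steps=[[0,-0.05,-0.05,-0.03,1],[0,-0.15,-0.1,-0.1,1],[0,-0.27,-0.15,-0.18,1],[0,-0.4,-0.2,-0.26,1],[0,-0.53,-0.25,-0.34,1],[0,-0.66,-0.25,-0.42,1],[0,-0.79,-0.25,-0.5,1],[0,-0.9,-0.25,-0.58,1],[0,-1,-0.25,-0.66,1],[0,-1,-0.25,-0.74,1],[0,-1,-0.25,-0.82,1],[0,-1,-0.25,-0.89,1],[0,-1,-0.25,-0.92,1],[0,-1,-0.25,-0.92,1]])

```text
time_s: 23.7
tool_pos: [0.5394, -0.0607, 0.1916]
tool_rot: [-179.9, -0.0, 88.1]
ft_force: [0.8, -0.5, -1.5]
grip_width: 0.0129
grip_force: 58.8
```

```bash
python3 - <<'E'
from h import *
o=get_obs();print(o["tool_pos"],o["tool_rot"],o["ft_force"],o["grip_width"],rel([.5765,.117,.15],88))
E
```

```text
[ 0.53940056 -0.06070704  0.191581  ] [-1.79910530e+02 -1.88346934e-02  8.81451107e+01] [ 0.78207212 -0.46763821 -1.5020217 ] 0.012924224724889447 [1.192 0.209 0.277 0.002]
```

>>> send_rows(steps=[[0.1,0.05,0,0,1],[0.3,0.1,0,0,1],[0.5,0.15,0,0,1],[0.7,0.2,0,0,1],[0.9,0.21,0,0,1],[1,0.21,0,0,1],[1,0.21,0,0,1]])

```text
time_s: 24.58
tool_pos: [0.5764, 0.0891, 0.1922]
tool_rot: [-180.0, -0.0, 88.2]
ft_force: [-0.0, -0.9, -1.3]
grip_width: 0.0128
grip_force: 58.8
```

```bash
python3 - <<'E'
from h import *
o=get_obs();print(o["tool_pos"],o["tool_rot"],o["ft_force"],rel([.5765,.117,.07],88))
im,d,c=shot("side");W=cloud(im,d,c)
hsv=cv2.cvtColor(im,cv2.COLOR_RGB2HSV)
h=box(W,.5,.66,-.1,.22,.15,.24)&(hsv[...,1]>90)&(hsv[...,0]<28)&(hsv[...,0]>8);P=W[h]
print(rect(P),h.sum())
for a in np.arange(-.04,.2,.02):
    q=P[abs(P[:,1]-a)<.01]
    if len(q)>3: print(a.round(2),q.mean(0).round(4),q[:,2].max().round(4),q[:,2].min().round(4))
cv2.imwrite("pics/s2.png",cv2.resize(im[80:330,130:430,::-1],None,fx=2.5,fy=2.4))
E
```

```text
[0.5763526  0.08912298 0.19219407] [-1.79979649e+02 -2.38322102e-02  8.81800079e+01] [-0.03202266 -0.87763302 -1.27849987] [ 0.186 -0.005  0.815  0.002]
(array([0.5701, 0.0612]), array([0.182 , 0.0613]), 85.4) 679
-0.02 [ 0.5678 -0.0186  0.2062] 0.212 0.1948
0.0 [5.673e-01 1.000e-04 2.065e-01] 0.2129 0.195
0.02 [0.5641 0.0185 0.2033] 0.2125 0.1943
0.04 [0.5644 0.0388 0.2004] 0.2056 0.1952
0.06 [0.5666 0.0579 0.1984] 0.2013 0.1947
0.1 [0.5734 0.1034 0.2039] 0.2091 0.1983
0.12 [0.5729 0.1194 0.2036] 0.2071 0.1969
0.14 [0.5722 0.1422 0.2055] 0.2141 0.1869
0.16 [0.5649 0.1505 0.2008] 0.2074 0.1977
```

View pics/s2.png

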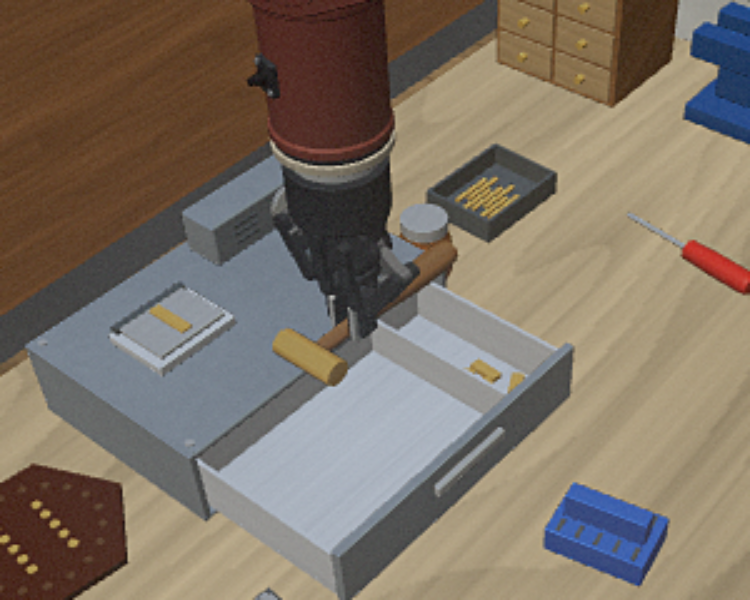

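The side crop shows the hammer held level over the drawer, with the head at (310,355) pointing towards +y. I'm lowering it now.

>>> send_rows(steps=[[0.1,0,0.05,0,1],[0.186,0,0.15,0,1],[0.186,0,0.3,0,1],[0.186,0,0.45,0,1],[0.186,0,0.6,0,1],[0.186,0,0.73,0,1],[0.186,0,0.815,0,1],[0.186,0,0.815,0,1],[0.186,0,0.815,0,1]])

```text
time_s: 25.75
tool_pos: [0.578, 0.1158, 0.0707]
tool_rot: [179.9, -0.0, 88.0]
ft_force: [0.6, -0.1, -0.9]
grip_width: 0.0129
grip_force: 58.8
```

```bash
python3 - <<'E'
from h import *
o=get_obs();print(o["tool_pos"],o["tool_rot"],o["ft_force"],rel([.5765,.117,.020],88))
im,d,c=shot("side");W=cloud(im,d,c)
dv=W[box(W,.5,.64,-.1,.02,.042,.055)];hh=np.histogram(dv[:,1],np.arange(-.1,.021,.01));print(hh)
E
```

```text
[0.57796974 0.11576202 0.07074289] [ 1.79944687e+02 -2.08022744e-02  8.80490954e+01] [ 0.5582115  -0.12534257 -0.94653421] [ 0.008 -0.01   0.338  0.001]
(array([159,   1,   0,   0,   0,   0,  11, 140,   0,   0,   0,   0]), array([-1.00000000e-01, -9.00000000e-02, -8.00000000e-02, -7.00000000e-02,
       -6.00000000e-02, -5.00000000e-02, -4.00000000e-02, -3.00000000e-02,
       -2.00000000e-02, -1.00000000e-02, -5.55111512e-17,  1.00000000e-02,
        2.00000000e-02]))
```

>>> send_rows(steps=[[0,0,0.08,0,1],[0,0,0.16,0,1],[0,0,0.22,0,1],[0,0,0.27,0,1],[0,0,0.31,0,1],[0,0,0.335,0,1],[0,0,0.335,0,1],[0,0,0.335,0,1]])

```text
time_s: 26.8
tool_pos: [0.5777, 0.1156, 0.0201]
tool_rot: [180.0, -0.0, 88.1]
ft_force: [-0.3, 0.6, -1.4]
grip_width: 0.0127
grip_force: 58.8
```

Still hanging free. I'll creep down the last 2–3 mm.

>>> send_rows(steps=[[0,0,0.004,0,1],[0,0,0.008,0,1],[0,0,0.011,0,1],[0,0,0.014,0,1],[0,0,0.014,0,1]])

```text
time_s: 27.42
tool_pos: [0.5775, 0.1155, 0.0177]
tool_rot: [-180.0, -0.0, 88.1]
ft_force: [-0.5, -0.7, -1.4]
grip_width: 0.0126
grip_force: 58.8
```

>>> send_rows(steps=[[0,0,0.003,0,1],[0,0,0.006,0,1],[0,0,0.008,0,1],[0,0,0.008,0,1]])

```text
time_s: 27.92
tool_pos: [0.5782, 0.1155, 0.0175]
tool_rot: [179.9, 0.0, 88.0]
ft_force: [-2.1, -1.4, 7.5]
grip_width: 0.0132
grip_force: 59.8
```

Contact: about 8 N up. I'll release slowly and rise.

>>> send_rows(steps=[[0,0,-0.003,0,0.75],[0,0,-0.003,0,0.6],[0,0,-0.003,0,0.4],[0,0,-0.003,0,0.2],[0,0,-0.003,0,0],[0,0,-0.003,0,0],[0,0,-0.1,0,0],[0,0,-0.25,0,0],[0,0,-0.45,0,0],[0,0,-0.7,0,0],[0,0,-0.9,0,0],[0,-0.1,-1,0,0],[0,-0.3,-1,0,0],[0,-0.5,-1,0,0],[0,-0.7,-1,0,0],[0,-0.7,-1,0,0]])

```text
time_s: 29.92
tool_pos: [0.4713, 0.1194, 0.1677]
tool_rot: [179.9, 0.1, 88.1]
ft_force: [0.5, -0.3, 0.8]
grip_width: 0.0426
grip_force: 0.0
```

```bash
python3 - <<'E'
from h import *
o=get_obs();print(o["tool_pos"],o["tool_rot"],o["ft_force"],o["time_s"])
im,d,c=shot("wrist");W=cloud(im,d,c)
cv2.imwrite("pics/w5.png",im[:,:,::-1])
hsv=cv2.cvtColor(im,cv2.COLOR_RGB2HSV)
h=box(W,.5,.66,-.03,.2,.016,.06)&(hsv[...,1]>90);P=W[h];print("hammer",rect(P),h.sum())
for a in np.arange(0,.19,.02):
    q=P[abs(P[:,1]-a)<.005]
    if len(q)>3: print(a.round(2),q[:,2].max().round(4))
p=W[box(W,.46,.53,-.15,.3,.074,.082)];print("panel",rect(p))
im,d,c=shot("side");W=cloud(im,d,c)
cv2.imwrite("pics/s3.png",im[:,:,::-1])
p=W[box(W,.46,.53,-.15,.3,.074,.082)];print("side panel",rect(p))
b=box(W,.45,.6,.22,.38,.02,.034);print("block",rect(W[b]),b.sum())
g=im.astype(int).sum(-1);q=box(W,.44,.6,.22,.385,-.01,.01);q&=g<np.median(g[q])*.68;print("outline",rect(W[q]),q.sum())
E
```

```text
[0.47131678 0.11937013 0.16770177] [1.79921297e+02 5.61286673e-02 8.81207436e+01] [ 0.49308633 -0.34280616  0.75459221] 29.925
hammer (array([0.5755, 0.0918]), array([0.1665, 0.0594]), 88.0) 7768
0.02 0.0367
0.04 0.0367
0.06 0.0357
0.08 0.0339
0.1 0.033
0.12 0.032
0.14 0.0319
0.16 0.0375
0.18 0.0301
panel (array([0.4963, 0.0996]), array([0.2245, 0.0103]), 88.1)
side panel (array([0.4939, 0.0574]), array([0.3098, 0.0133]), 88.4)
block (array([0.5191, 0.2977]), array([0.0912, 0.0627]), 85.0) 815
outline (array([0.5203, 0.2999]), array([0.123 , 0.0942]), 85.0) 336
```

View pics/s3.png

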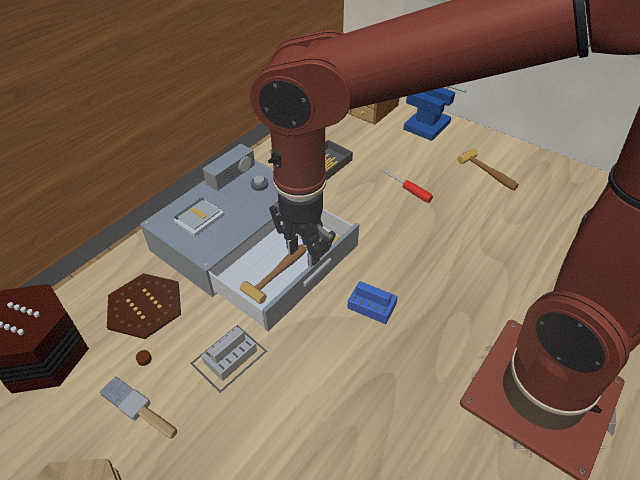

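The final view shows the hammer flat in the long compartment at (275,275), the drawer fully open, the block inside its outline at (230,352), and the gripper clear of everything.

```bash
python3 -c "from rig import *; print(hand_in())"
```

```text
the job is handed in; nothing more can be done
None
```

The job is handed in at about 30 s: the block was slid into its outline, the drawer pulled to its stop and left open, and the hammer laid flat in the long compartment; nothing else was seen to move.

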